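# Gauge the sensor gap and hold the slide throttle half open

### The arm

A 6-joint arm with a two-finger parallel gripper is mounted at the origin on the work surface. World frame = base frame: x ahead of the robot, y to its left, z up, the work surface at z = 0. Lengths are in m, angles in rad, forces in N, time in s.
With the tool pointing down it reaches from about 0.3 to 0.875 m from the base axis. Payload 6.4 kg.
Tool frame: the origin (TCP) lies midway between the tips of the shut fingers; the grasp point (between the pads) lies 19 mm behind it; z points along the fingers, y is the line along which they close (so a half turn about z gives the same grasp; the last joint's range is limited). The gripper opens to 88 mm and grips with 3 to 60 N. Pads are 18 mm wide; open, the fingers measure 123 mm over their backs; the gripper's body (75 mm by 187 mm) begins 45 mm behind the grasp point.
Start: joints at [-1.461, 0.181, 1.607, -0, 1.354, -0.206], TCP at [0.179, -0.547, 0.211] pointing down, gripper open.
Joint ranges: [-2.99, 2.99], [-0.89, 2.07], [0.3, 2.58], [-1.14, 4.28], [0, 2.63], [-3.12, 3.12]. Speed limits (rad/s): [2.57, 2.57, 3.01, 3.14, 3.14, 3.14].

### API

Orientations are given as a unit quaternion [x, y, z, w].
In Python, from bench import ctrl, get_image, camera_model, hand_in gives the robot as it stands.
- The arm moves only by the tool arm_command, never from a script. Its argument "steps" is a list of rows, each an object of numbers: "tx", "ty", "tz": the shift along the tool's x, y, z each as a share of 250 mm, from -1 to 1; "wx", "wy", "wz": the turn, a rotation vector about the tool's x, y, z each as a share of 30 degrees, from -1 to 1. In form: [{"tx": .., "ty": .., "tz": .., "wx": .., "wy": .., "wz": ..}, ...]. A call has 1 to 8 rows; each row is the pose to reach, as a shift and turn from the pose commanded when the call began, along the tool's axes at that moment; what a row does not reach only later rows make up. A row lasts 1/12 s, in which the tool goes at most 41.7 mm and 7.16 degrees, less where a joint would pass 70% of its speed; a pose out of reach is approached as far as the arm can. A call with a number of a shift or a turn outside -1 to 1 is refused whole. A call with a gripper value outside its range is refused whole. "fingers" is the opening, from 0 (shut) to 1 (fully open), set as the call begins (left out, the last holds). The fingers move at their own pace and stop on an object; "newtons" is the grip in N (left out, the last holds). Time passes only in rows, so rows that repeat a pose let the fingers close. It gives the time, the measured TCP pose, the force, the opening and the grip force at its end, in the units of the state.
- ctrl.sense(): the state, without advancing time (a new reading comes with each control period).
- get_image(name): name is "side" or "top"; returns the picture (400x640x3 uint8, red, green, blue); there is no depth.
- camera_model(name): a dict with "fx", "fy", "cx", "cy" (pixels), "pose" (4x4, takes a point from camera to world coordinates). Camera axes: x right, y down, z forward; pixel columns grow to the right and rows downward; lengths in m; the calibration is good to about 2 mm. A picture is of the moment at which its call begins. camera_model takes no time and is no camera call.
- hand_in(): hands the job in; it is judged then, once.
The state is a dict: "time": time; "q": joint angles; "qd": joint speeds; "tau": joint torques, N m; "tcp_pos": TCP position; "tool_rot": TCP orientation; "force": force on the tool from outside, world axes, zero at the start; "torque": the same for the moment, N m; "grip_width": finger opening in m; "gripper_force": force on a finger pad.
Only numpy, scipy, OpenCV 4.12 (cv2) and the standard library are available. Lean on these libraries where they do the work, as an engineer would, in place of code of your own. Each camera call takes 0.05 s, during which the arm holds its last target. There are 200 camera calls.

### The job

Set up the slide throttle for its sensor adjustment: take the wide gauge out of the grey stand, put its blade straight down into the slot of the sensor block until it stands on the slot's floor, and let go of it. Then, with the fingers on the shutter's upright tab, slide the spring-loaded shutter to half travel, so that half of the bore is open, and hold it still there: the program finishes while still holding it, against the spring. Leave the narrow gauge in the stand and do not disturb the other things on the bench.

Things in the scene. Friction and masses are not known exactly. Their poses are not given: they have to be found in the camera images.
- throttle: Slide throttle on a fixed dark base plate 200 (x) x 230 (y) x 10 mm. Origin: centre of the plate's underside; z up; its x is the way the shutter opens, roughly away from the robot. Aluminium body 160 x 100 mm centred at y = -35, top 45 mm high; the shutter runs on it between two rails 42 mm either side, tops at 55. Spring barrel outside the -y rail, top at 64. Sensor block at +y.
- bore (a point): Centre of the round black bore, 60 mm across, in the top of the throttle body (x = -40, y = -35 mm in the throttle's frame, 45 mm above the bench), axes as the throttle's. Shut, the shutter hides it; at half travel the shutter's trailing (-x) edge crosses its middle, level with the longer middle one of three black ticks on each rail.
- shutter (a joint): Opening of the shutter in m: 0 shut (its spring keeps it there), 0.06 fully open, half travel 0.03. Steel plate 71 x 74 x 4 mm, top 50 mm above the bench, sliding along the throttle's +x. The spring pushes it shut with about 4 N when shut, rising 1.4 N per 10 mm to 8 N at half and 13 N fully open; let go, it shuts.
- tab_top (a point): Centre of the top of the shutter's upright steel tab, which moves with it: 8 mm thick (x), 36 wide (y), rising from 50 to 90 mm above the bench. Axes as the throttle's. When shut it lies at x = -8, y = -35 mm in the throttle's frame. Free space around it above the rails.
- slot_mouth (a point): Centre of the gauge slot's mouth in the top of the sensor block (aluminium, 35 (x) x 56 (y) mm, black sensor on its +x side), 50 mm above the bench, at x = 0, y = +75 mm in the throttle's frame; axes as the throttle's. Vertical slot 7 mm wide (x), 34 long (y), 34 deep to a flat floor; bevels widen it to 17 mm in x over the top 5 mm.
- stand: Grey gauge stand, fixed, 60 (x) x 170 (y) x 40 mm, with two equal slots 6 mm (x) by 34 mm (y) centred at y = +42 and -42 mm, floor 10 mm above the bench. Each holds one gauge upright, blade thickness along the stand's x; which is where varies. Origin: centre of its underside.
- gauge_wide: The wide gauge, about 60 g: flat steel blade 4 mm thick (x), 28 wide (y), 55 long, under a black grip block 14 (x) x 44 (y) x 28 mm. Origin: centre of the blade's lower edge; z up; grip at z = 55 to 83 mm. The same after a half turn about z. Starts upright, loose in the stand, lower edge 10 mm above the bench. In the slot its x lies along the throttle's x.
- gauge_narrow: The narrow gauge: as the wide one, but blade 16 mm wide and grip block only 24 mm long (y). Not for this job: it stays in the stand.
- socket: A plain steel wrench socket, 24 mm across and 32 tall, standing on the throttle's dark base plate, at its corner beside the sensor block. Origin: centre of its underside. Bystander.
- oil_filter: White oil filter canister, 74 mm across, 84 tall, upright at the far middle of the bench. Origin: centre of its underside. Bystander.
- screwdriver: Screwdriver with red handle lying across the bench beyond the stand. Bystander.
- spray_can: Grey spray can, 64 mm across, 190 tall, upright on the left. Origin: centre of its underside. Bystander.
- wrench: Steel open wrench lying at the far side of the bench, beyond the throttle. Bystander.
- bolt_tray: Shallow blue open tray 130 x 100 x 30 mm, on the right. Origin: centre of its underside. Bystander.
- mug: White mug, 80 mm across, 90 tall, far left. Origin: centre of its underside. Bystander.
Mind the look-alikes: they are no part of the job. What is shaped like the gauge_wide but green or purple is not meant.

How it is judged:
By the outcome, as a careful person would: the job done as asked, in the order asked, and still so for the second after the job is handed in, while the arm keeps its last pose, push and grip.
It also fails if it takes over 53 s, if anything falls off the work surface, if the arm or the gripper's body presses on something with over 40 N, if the wrist force passes 120 N, or if a joint passes its speed limit or range.

## Working session

There is one attempt and no reset: what is moved stays moved. The work goes in short steps, Python scripts to look and compute and a tool call to move; the robot and the scene stay as the last step left them, time stands still between calls to the robot, and variables do not carry over. Pictures are saved under pics/ and viewed, at most 10 in all, crops included, and the job is handed in when it is done.

Besides the shell and the picture viewer there is one more tool, called after "Emit:" as a command line: name --argument value ..., lists and objects as JSON in quotes. arm_command: Moves the arm, as the interface text tells. Its arguments: {"type":"object","properties":{"steps":{"type":"array"},"fingers":{"type":"number"},"newtons":{"type":"number"}},"required":["steps"]}

```bash
mkdir -p pics; python3 - <<'E'
from bench import ctrl,get_image,camera_model
import cv2,numpy as np
for n in("top","side"):
    cv2.imwrite(f"pics/{n}0.png",get_image(n)[:,:,::-1]); m=camera_model(n); print(n,m["fx"],m["cx"],m["cy"],np.round(m["pose"],3).tolist())
s=ctrl.sense();print(s["tcp_pos"],s["tool_rot"],s["time"])
E
```

```text
top 440.277106008608 320.1204303181493 201.69180040096566 [[0.025, -0.997, 0.075, 0.48], [-1.0, -0.026, -0.008, -0.049], [0.01, -0.075, -0.997, 1.541], [0.0, 0.0, 0.0, 1.0]]
side 489.39651230261006 311.17049460087765 202.0490420044867 [[0.931, -0.193, 0.311, 0.167], [-0.365, -0.539, 0.759, -1.002], [0.021, -0.82, -0.572, 0.812], [0.0, 0.0, 0.0, 1.0]]
[ 0.17853379 -0.54602527  0.20980501] [ 9.87562580e-01  1.57224423e-01  4.96968000e-05 -7.92588982e-04] 0.1
```

View pics/top0.png

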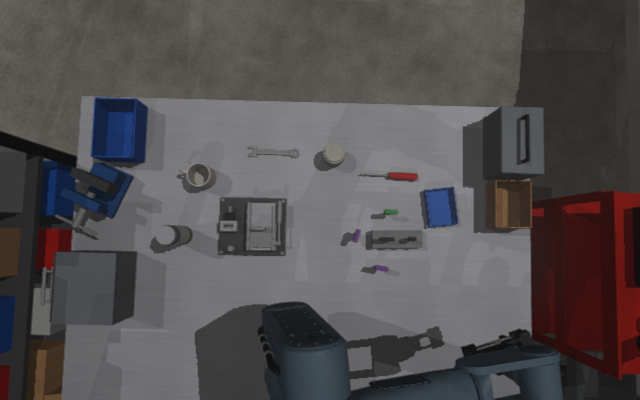

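View pics/side0.png

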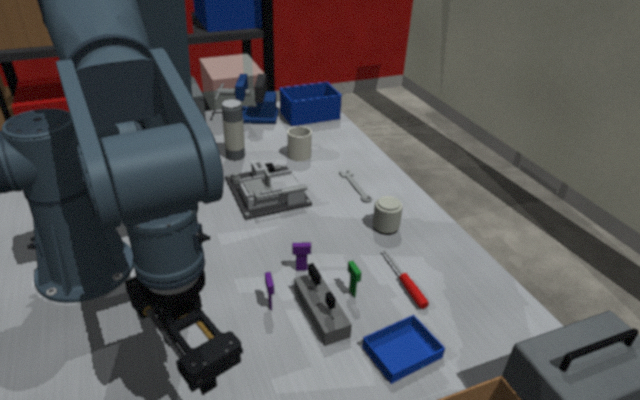

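The top view shows the throttle at about (252,227) and the stand at (395,240). Candidates for the wide gauge (top pixels) are black (380,240), black (408,240), green (388,212), purple (357,236) and purple (378,268). Only the two black ones in the stand qualify, so I'll zoom in to tell wide from narrow.

```bash
python3 - <<'E'
import cv2,numpy as np
t=cv2.imread("pics/top0.png");s=cv2.imread("pics/side0.png")
r=lambda a,w,h:cv2.resize(a,(w,h),interpolation=cv2.INTER_CUBIC)
a=r(t[190:265,210:295],400,353);b=r(t[222:257,358:430],400,194)
c=r(s[150:220,220:320],400,280);d=r(s[255:345,285:365],400,450)
L=np.vstack([a,b]);R=np.vstack([c,d])[:600]
h=min(len(L),len(R));cv2.imwrite("pics/crop0.png",np.hstack([L[:h],R[:h]]))
E
```

```text
(no output)
```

View pics/crop0.png

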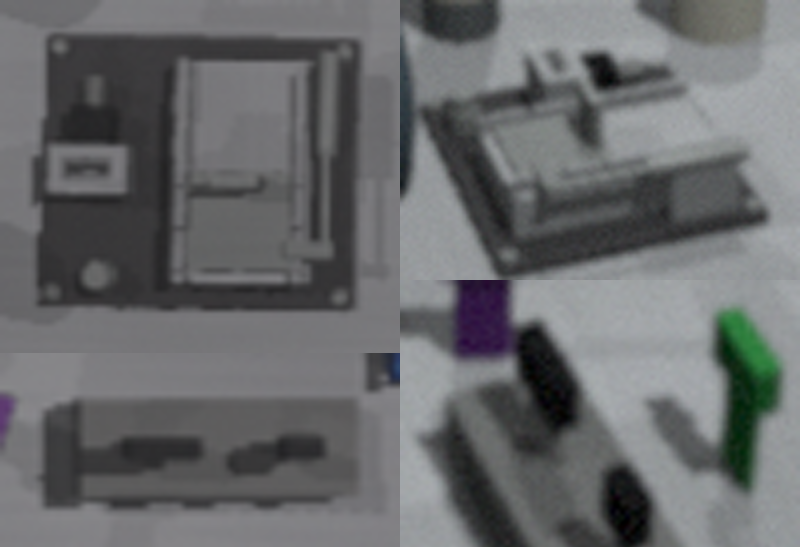

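The black gauge at top pixel (387,239) is the wide one, with a longer grip than the black one at (412,239). The slot is at (229,225) and the socket at (231,248). Next I'll fit the poses.

```bash
cat > h.py <<'E'
import numpy as np,cv2
from bench import camera_model
from scipy.optimize import least_squares
def proj(n,P):
    m=camera_model(n);T=np.linalg.inv(np.array(m["pose"]));p=np.atleast_2d(P)@T[:3,:3].T+T[:3,3]
    return np.c_[m["fx"]*p[:,0]/p[:,2]+m["cx"],m["fy"]*p[:,1]/p[:,2]+m["cy"]]
def ray(n,uv,z):
    m=camera_model(n);M=np.array(m["pose"]);d=M[:3,:3]@[(uv[0]-m["cx"])/m["fx"],(uv[1]-m["cy"])/m["fy"],1]
    return M[:3,3]+d*(z-M[2,3])/d[2]
def W(x,P):
    P=np.atleast_2d(P);c,s=np.cos(x[2]),np.sin(x[2])
    return np.c_[x[0]+c*P[:,0]-s*P[:,1],x[1]+s*P[:,0]+c*P[:,1],P[:,2]]
def fit(obs,x0):
    f=lambda x:np.concatenate([(proj(n,W(x,p))-uv).ravel() for n,p,uv in obs])
    r=least_squares(f,x0,loss="soft_l1");return r.x,f(r.x).reshape(-1,2)
E
python3 - <<'E'
from h import *
a=lambda u,v:(210+u/4.706-.4,190+v/4.706-.4)
b=lambda u,v:(358+u/5.556-.4,222+(v-353)/5.556-.4)
c=lambda u,v:(220+(u-400)/4-.4,150+v/4-.4)
o=[("top",p,np.array(q)) for p,q in [((.1,.115,.01),a(48,36)),((.1,-.115,.01),a(358,42)),((-.1,-.115,.01),a(355,306)),((-.1,.115,.01),a(37,303)),((0,.075,.05),a(88,167)),((.0175,.047,.05),a(130,144)),((-.0175,.047,.05),a(130,194))]]
x,r=fit(o,[.45,.15,0]);print("thr",x.round(4),r.round(1).tolist())
o2=[("side",p,np.array(q)) for p,q in [((-.1,-.115,.01),c(500,272)),((.1,-.115,.01),c(768,213)),((-.1,.115,.01),c(422,105))]]
x2,r=fit(o2,x);print("thr side",x2.round(4),r.round(1).tolist())
o=[("top",p,np.array(q)) for p,q in [((.03,.085,.04),b(80,398)),((.03,-.085,.04),b(358,398)),((-.03,-.085,.04),b(358,498)),((-.03,.085,.04),b(80,498))]]
x,r=fit(o,[.45,-.2,0]);print("stand",x.round(4),r.round(1).tolist(),W(x,[[0,.042,0],[0,-.042,0]]).round(4).tolist())
print("wide",ray("top",b(166,448),.093),"narrow",ray("top",b(305,448),.093))
E
```

```text
thr [0.5061 0.1718 0.0109] [[0.2, -0.6], [0.4, -0.9], [-0.1, 0.7], [0.7, 0.5], [0.0, 0.2], [-0.4, 0.1], [-0.7, -0.2]]
thr side [0.5038 0.1711 0.0033] [[-0.2, -0.2], [0.8, 0.3], [-0.5, -0.3]]
stand [ 0.4746 -0.3258  0.0234] [[0.0, 0.1], [-0.2, 0.2], [0.1, -0.1], [0.1, -0.2]] [[0.4736, -0.2838, 0.0], [0.4756, -0.3678, 0.0]]
wide [ 0.47396606 -0.2845983   0.093     ] narrow [ 0.47601741 -0.36686373  0.093     ]
```

```bash
cat >> h.py <<'E'
def want(x,y,z,yaw,show=True):
    "shares to TCP (x,y,z), pointing down, tool y along -yaw'd world x (tool x = world y)"
    from bench import ctrl
    from scipy.spatial.transform import Rotation as Ro
    s=ctrl.sense();R=Ro.from_quat(s["tool_rot"])
    phi=np.pi/2+yaw;G=Ro.from_matrix(np.array([[np.cos(phi),np.sin(phi),0],[np.sin(phi),-np.cos(phi),0],[0,0,-1]]))
    print("t",(R.inv().apply(np.array([x,y,z])-s["tcp_pos"])/.25).round(3),"w",((R.inv()*G).as_rotvec(degrees=True)/30).round(3),
      "pos",np.round(s["tcp_pos"],4),"F",np.round(s["force"],1),"grip",round(s["grip_width"],4),"time",round(s["time"],2))
E
python3 -c "
from h import *
want(.474,-.284,.18,.023)"
```

```text
t [ 1.449 -0.629  0.121] w [-2.000e-03 -2.000e-03 -2.441e+00] pos [ 0.1785 -0.546   0.2098] F [-0.8  0.4  0.3] grip 0.088 time 0.1
```

Emit:
arm_command --steps '[{"tx": 0.8,"ty": -0.35,"tz": 0,"wz": -1},{"tx": 0.8,"ty": -0.35,"tz": 0,"wz": -1},{"tx": 0.8,"ty": -0.35,"tz": 0,"wz": -1},{"tx": 0.8,"ty": -0.35,"tz": 0,"wz": -1},{"tx": 0.8,"ty": -0.35,"tz": 0,"wz": -1},{"tx": 0.8,"ty": -0.35,"tz": 0,"wz": -1},{"tx": 0.8,"ty": -0.35,"tz": 0,"wz": -1}]' --fingers 0.5

```text
$.steps[0]: bad value
```

```bash
python3 -c "
from h import *
want(.474,-.284,.18,.023)"
```

```text
t [ 1.449 -0.629  0.121] w [-2.000e-03 -2.000e-03 -2.441e+00] pos [ 0.1785 -0.546   0.2098] F [-0.8  0.4  0.3] grip 0.088 time 0.1
```

All six keys are needed in each row.

Emit:
arm_command --steps '[{"tx": 0.8,"ty": -0.35,"tz": 0,"wx": 0,"wy": 0,"wz": -1},{"tx": 0.8,"ty": -0.35,"tz": 0,"wx": 0,"wy": 0,"wz": -1},{"tx": 0.8,"ty": -0.35,"tz": 0,"wx": 0,"wy": 0,"wz": -1},{"tx": 0.8,"ty": -0.35,"tz": 0,"wx": 0,"wy": 0,"wz": -1},{"tx": 0.8,"ty": -0.35,"tz": 0,"wx": 0,"wy": 0,"wz": -1},{"tx": 0.8,"ty": -0.35,"tz": 0,"wx": 0,"wy": 0,"wz": -1},{"tx": 0.8,"ty": -0.35,"tz": 0,"wx": 0,"wy": 0,"wz": -1}]' --fingers 0.5

```text
time: 0.68
tcp_pos: [0.3433, -0.399, 0.2104]
tool_rot: [0.912, 0.409, 0.0, -0.0]
force: [0.0, 0.3, -0.3]
grip_width: 0.0445
gripper_force: 0.0
```

```bash
python3 -c "
from h import *
want(.474,-.284,.18,.023)"
```

```text
t [0.691 0.085 0.122] w [-1.000e-03 -2.000e-03 -1.433e+00] pos [ 0.3433 -0.399   0.2104] F [ 0.   0.3 -0.3] grip 0.0445 time 0.68
```

Emit:
arm_command --steps '[{"tx": 0.69,"ty": 0.085,"tz": 0.12,"wx": 0,"wy": 0,"wz": -1},{"tx": 0.69,"ty": 0.085,"tz": 0.12,"wx": 0,"wy": 0,"wz": -1},{"tx": 0.69,"ty": 0.085,"tz": 0.12,"wx": 0,"wy": 0,"wz": -1},{"tx": 0.69,"ty": 0.085,"tz": 0.12,"wx": 0,"wy": 0,"wz": -1},{"tx": 0.69,"ty": 0.085,"tz": 0.12,"wx": 0,"wy": 0,"wz": -1},{"tx": 0.69,"ty": 0.085,"tz": 0.12,"wx": 0,"wy": 0,"wz": -1}]'

```text
time: 1.18
tcp_pos: [0.473, -0.2862, 0.1795]
tool_rot: [0.776, 0.631, -0.0, -0.001]
force: [-0.0, 0.3, 0.2]
grip_width: 0.0443
gripper_force: 0.0
```

Emit:
arm_command --steps '[{"tx": 0,"ty": 0,"tz": 0,"wx": 0,"wy": 0,"wz": -0.43},{"tx": 0,"ty": 0,"tz": 0,"wx": 0,"wy": 0,"wz": -0.43},{"tx": 0,"ty": 0,"tz": 0,"wx": 0,"wy": 0,"wz": -0.43}]'

```text
time: 1.43
tcp_pos: [0.4712, -0.2893, 0.1807]
tool_rot: [0.701, 0.713, -0.0, 0.0]
force: [0.3, -0.7, 0.2]
grip_width: 0.0441
gripper_force: 0.0
```

```bash
python3 - <<'E'
from h import *
from bench import get_image
want(.474,-.284,.062,.023)
t=get_image("top")[:,:,::-1];s=get_image("side")[:,:,::-1]
r=lambda a:cv2.resize(a,(400,400),interpolation=cv2.INTER_CUBIC)
cv2.imwrite("pics/c1.png",np.hstack([r(t[200:280,345:425]),r(s[230:350,260:380])]))
E
```

```text
t [0.021 0.012 0.475] w [-0.001  0.001 -0.012] pos [ 0.4712 -0.2893  0.1807] F [ 0.3 -0.7  0.2] grip 0.0441 time 1.43
```

View pics/c1.png

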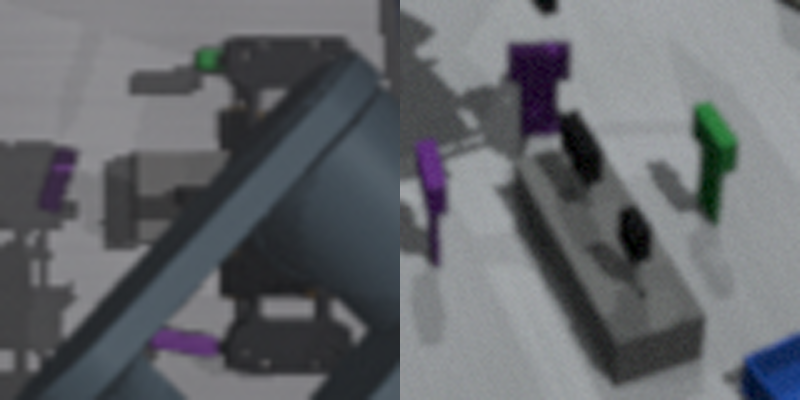

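The gripper now stands over the stand, with the wide gauge grip at side pixel (314,274). The purple and green look-alikes are clear of the fingers.

```bash
python3 - <<'E'
from h import *
print(proj("side",[[.474,-.284,.079],[.474,-.294,.079],[.484,-.284,.079]]))
E
```

```text
[[314.9248999  273.64516898]
 [316.64997391 276.66864791]
 [319.20116316 272.54875697]]
```

Emit:
arm_command --steps '[{"tx": 0.02,"ty": 0.012,"tz": 0.12,"wx": 0,"wy": 0,"wz": 0},{"tx": 0.02,"ty": 0.012,"tz": 0.2,"wx": 0,"wy": 0,"wz": 0},{"tx": 0.02,"ty": 0.012,"tz": 0.28,"wx": 0,"wy": 0,"wz": 0},{"tx": 0.02,"ty": 0.012,"tz": 0.36,"wx": 0,"wy": 0,"wz": 0},{"tx": 0.02,"ty": 0.012,"tz": 0.42,"wx": 0,"wy": 0,"wz": 0},{"tx": 0.02,"ty": 0.012,"tz": 0.47,"wx": 0,"wy": 0,"wz": 0},{"tx": 0.02,"ty": 0.012,"tz": 0.47,"wx": 0,"wy": 0,"wz": 0},{"tx": 0.02,"ty": 0.012,"tz": 0.47,"wx": 0,"wy": 0,"wz": 0}]'

```text
time: 2.2
tcp_pos: [0.4749, -0.2824, 0.0629]
tool_rot: [0.702, 0.712, -0.0, -0.001]
force: [0.8, -0.2, 0.6]
grip_width: 0.0437
gripper_force: 0.0
```

```bash
python3 - <<'E'
from h import *
want(.474,-.284,.062,.023)
E
```

```text
t [-0.006 -0.004  0.004] w [-0.002 -0.001 -0.015] pos [ 0.4749 -0.2824  0.0629] F [ 0.8 -0.2  0.6] grip 0.0437 time 2.2
```

Emit:
arm_command --steps '[{"tx": -0.005,"ty": -0.003,"tz": 0,"wx": 0,"wy": 0,"wz": 0},{"tx": -0.005,"ty": -0.003,"tz": 0,"wx": 0,"wy": 0,"wz": 0},{"tx": -0.005,"ty": -0.003,"tz": 0,"wx": 0,"wy": 0,"wz": 0},{"tx": -0.005,"ty": -0.003,"tz": 0,"wx": 0,"wy": 0,"wz": 0},{"tx": -0.005,"ty": -0.003,"tz": 0,"wx": 0,"wy": 0,"wz": 0},{"tx": -0.005,"ty": -0.003,"tz": 0,"wx": 0,"wy": 0,"wz": 0},{"tx": -0.005,"ty": -0.003,"tz": 0,"wx": 0,"wy": 0,"wz": 0}]' --fingers 0 --newtons 20

```text
time: 2.78
tcp_pos: [0.4751, -0.2836, 0.0637]
tool_rot: [0.701, 0.713, 0.0, 0.001]
force: [0.3, -0.4, 3.1]
grip_width: 0.0128
gripper_force: 20.0
```

Emit:
arm_command --steps '[{"tx": 0,"ty": 0,"tz": 0,"wx": 0,"wy": 0,"wz": 0},{"tx": 0,"ty": 0,"tz": 0,"wx": 0,"wy": 0,"wz": 0}]'

```text
time: 2.95
tcp_pos: [0.4752, -0.2836, 0.0636]
tool_rot: [0.701, 0.713, 0.0, 0.001]
force: [0.6, 0.2, 5.3]
grip_width: 0.0125
gripper_force: 20.0
```

Emit:
arm_command --steps '[{"tx": 0,"ty": 0,"tz": -0.06,"wx": 0,"wy": 0,"wz": 0},{"tx": 0,"ty": 0,"tz": -0.13,"wx": 0,"wy": 0,"wz": 0},{"tx": 0,"ty": 0,"tz": -0.2,"wx": 0,"wy": 0,"wz": 0},{"tx": 0,"ty": 0,"tz": -0.3,"wx": 0,"wy": 0,"wz": 0},{"tx": 0,"ty": 0,"tz": -0.4,"wx": 0,"wy": 0,"wz": 0},{"tx": 0,"ty": 0,"tz": -0.46,"wx": 0,"wy": 0,"wz": 0},{"tx": 0,"ty": 0,"tz": -0.46,"wx": 0,"wy": 0,"wz": 0}]'

```text
time: 3.53
tcp_pos: [0.4763, -0.2846, 0.1816]
tool_rot: [0.701, 0.713, 0.0, 0.003]
force: [0.3, -0.3, -0.2]
grip_width: 0.0125
gripper_force: 20.0
```

```bash
python3 - <<'E'
from h import *
x=[.505,.1715,.008]
p=W(x,[0,.075,.05])[0];print(p)
want(p[0],p[1],.18,.008)
E
```

```text
[0.50440001 0.2464976  0.05      ]
t [ 2.122e+00  1.490e-01 -2.000e-03] w [0.008 0.008 0.018] pos [ 0.4763 -0.2846  0.1816] F [ 0.3 -0.3 -0.2] grip 0.0125 time 3.53
```

Emit:
arm_command --steps '[{"tx": 0.9,"ty": 0.06,"tz": -0.05,"wx": 0,"wy": 0,"wz": 0},{"tx": 0.9,"ty": 0.06,"tz": -0.05,"wx": 0,"wy": 0,"wz": 0},{"tx": 0.9,"ty": 0.06,"tz": -0.05,"wx": 0,"wy": 0,"wz": 0},{"tx": 0.9,"ty": 0.06,"tz": -0.05,"wx": 0,"wy": 0,"wz": 0},{"tx": 0.9,"ty": 0.06,"tz": -0.05,"wx": 0,"wy": 0,"wz": 0},{"tx": 0.9,"ty": 0.06,"tz": -0.05,"wx": 0,"wy": 0,"wz": 0},{"tx": 0.9,"ty": 0.06,"tz": -0.05,"wx": 0,"wy": 0,"wz": 0},{"tx": 0.9,"ty": 0.06,"tz": -0.05,"wx": 0,"wy": 0,"wz": 0}]'

```text
time: 4.2
tcp_pos: [0.4852, -0.0571, 0.1893]
tool_rot: [0.7, 0.714, -0.001, -0.001]
force: [-0.2, -0.4, -0.7]
grip_width: 0.0122
gripper_force: 20.0
```

Emit:
arm_command --steps '[{"tx": 0.9,"ty": 0.06,"tz": 0,"wx": 0,"wy": 0,"wz": 0},{"tx": 0.9,"ty": 0.06,"tz": 0,"wx": 0,"wy": 0,"wz": 0},{"tx": 0.9,"ty": 0.06,"tz": 0,"wx": 0,"wy": 0,"wz": 0},{"tx": 0.9,"ty": 0.06,"tz": 0,"wx": 0,"wy": 0,"wz": 0},{"tx": 0.9,"ty": 0.06,"tz": 0,"wx": 0,"wy": 0,"wz": 0},{"tx": 0.9,"ty": 0.06,"tz": 0,"wx": 0,"wy": 0,"wz": 0},{"tx": 0.9,"ty": 0.06,"tz": 0,"wx": 0,"wy": 0,"wz": 0},{"tx": 0.9,"ty": 0.06,"tz": 0,"wx": 0,"wy": 0,"wz": 0}]'

```text
time: 4.87
tcp_pos: [0.4969, 0.1664, 0.1895]
tool_rot: [0.701, 0.713, -0.001, -0.0]
force: [0.2, -0.7, -0.6]
grip_width: 0.0122
gripper_force: 20.0
```

```bash
python3 - <<'E'
from h import *
want(.5044,.2465,.13,.008)
E
```

```text
t [0.32  0.036 0.238] w [-0.003  0.002  0.019] pos [0.4969 0.1664 0.1895] F [ 0.2 -0.7 -0.6] grip 0.0122 time 4.87
```

Emit:
arm_command --steps '[{"tx": 0.16,"ty": 0.018,"tz": 0,"wx": 0,"wy": 0,"wz": 0},{"tx": 0.32,"ty": 0.036,"tz": 0.05,"wx": 0,"wy": 0,"wz": 0.01},{"tx": 0.32,"ty": 0.036,"tz": 0.15,"wx": 0,"wy": 0,"wz": 0.02},{"tx": 0.32,"ty": 0.036,"tz": 0.24,"wx": 0,"wy": 0,"wz": 0.02},{"tx": 0.32,"ty": 0.036,"tz": 0.24,"wx": 0,"wy": 0,"wz": 0.02},{"tx": 0.32,"ty": 0.036,"tz": 0.24,"wx": 0,"wy": 0,"wz": 0.02}]'

```text
time: 5.37
tcp_pos: [0.504, 0.245, 0.1292]
tool_rot: [0.705, 0.709, -0.002, -0.001]
force: [-0.1, 0.3, 0.1]
grip_width: 0.0129
gripper_force: 20.0
```

```bash
python3 - <<'E'
from h import *
from bench import get_image
want(.5044,.2465,.13,.008)
t=get_image("top")[:,:,::-1];s=get_image("side")[:,:,::-1]
r=lambda a:cv2.resize(a,(400,400),interpolation=cv2.INTER_CUBIC)
cv2.imwrite("pics/c2.png",np.hstack([r(t[185:265,205:285]),r(s[120:200,225:305])]))
E
```

```text
t [ 0.006  0.002 -0.003] w [-0.007  0.003 -0.007] pos [0.504  0.245  0.1292] F [-0.1  0.3  0.1] grip 0.0129 time 5.37
```

View pics/c2.png

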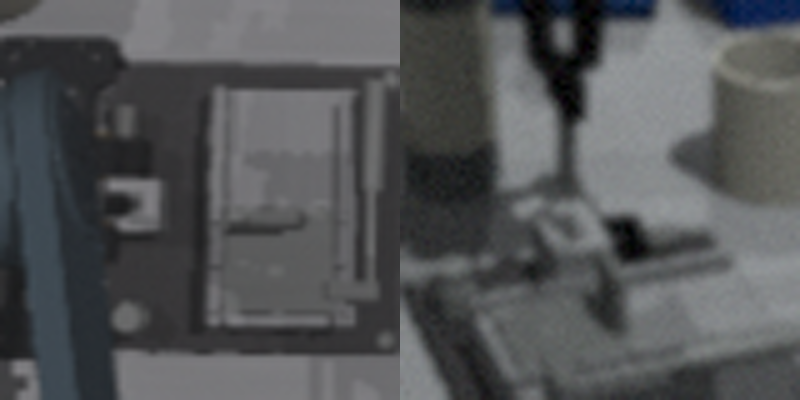

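The side view shows the blade held upright, lower end at about (258.6,158.4). The slot is below it at about (260,163).

```bash
python3 - <<'E'
from h import *
for n in("side","top"):
  print(n,"blade low",proj(n,[[.504,.245,.0757]]),"slot",proj(n,W([.505,.1715,.008],[[0,.075,.05],[-.0175,.047,.05],[.0175,.047,.05],[-.0175,.103,.05]])).round(1).tolist())
t=cv2.imread("pics/c2.png")[140:290,480:680]
cv2.imwrite("pics/c3.png",cv2.resize(cv2.convertScaleAbs(t,alpha=1.5,beta=-40),(800,600),interpolation=cv2.INTER_CUBIC))
E
```

```text
side blade low [[258.96151538 157.81691617]] slot [[259.3, 164.9], [256.4, 170.4], [267.6, 168.4], [251.1, 161.5]]
top blade low [[227.33297602 225.5755164 ]] slot [[228.4, 225.6], [236.6, 230.9], [236.9, 220.6], [219.9, 230.7]]
```

View pics/c3.png

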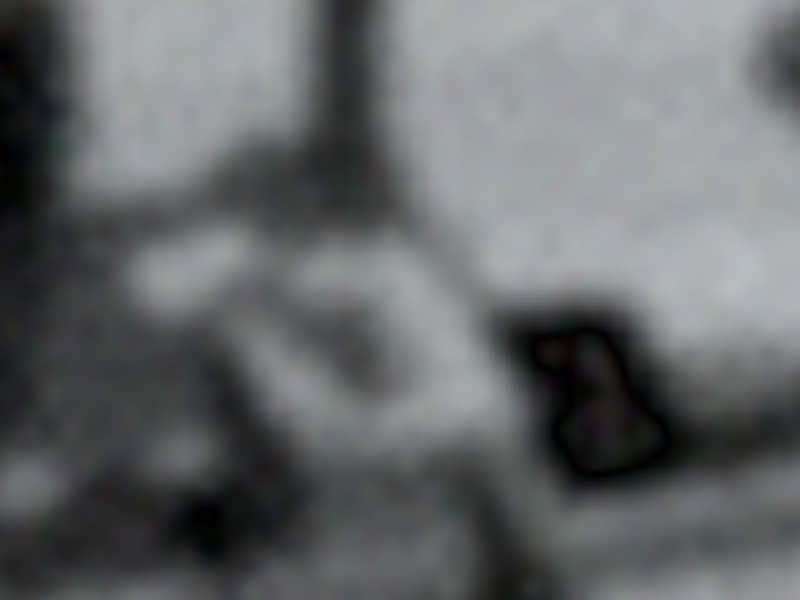

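Blade and slot agree with the estimate to within about 1 mm, so I'm starting the descent.

Emit:
arm_command --steps '[{"tx": 0.009,"ty": -0.002,"tz": 0.03,"wx": 0,"wy": 0,"wz": 0},{"tx": 0.009,"ty": -0.002,"tz": 0.06,"wx": 0,"wy": 0,"wz": 0},{"tx": 0.009,"ty": -0.002,"tz": 0.09,"wx": 0,"wy": 0,"wz": 0},{"tx": 0.009,"ty": -0.002,"tz": 0.1,"wx": 0,"wy": 0,"wz": 0},{"tx": 0.009,"ty": -0.002,"tz": 0.11,"wx": 0,"wy": 0,"wz": 0},{"tx": 0.009,"ty": -0.002,"tz": 0.12,"wx": 0,"wy": 0,"wz": 0},{"tx": 0.009,"ty": -0.002,"tz": 0.12,"wx": 0,"wy": 0,"wz": 0}]'

```text
time: 6.05
tcp_pos: [0.5038, 0.2495, 0.1001]
tool_rot: [0.705, 0.71, -0.0, -0.0]
force: [-0.1, -0.0, -1.0]
grip_width: 0.0123
gripper_force: 20.0
```

Emit:
arm_command --steps '[{"tx": -0.004,"ty": 0,"tz": 0.01,"wx": 0,"wy": 0,"wz": 0},{"tx": -0.004,"ty": 0,"tz": 0.02,"wx": 0,"wy": 0,"wz": 0},{"tx": -0.004,"ty": 0,"tz": 0.03,"wx": 0,"wy": 0,"wz": 0},{"tx": -0.004,"ty": 0,"tz": 0.03,"wx": 0,"wy": 0,"wz": 0}]'

```text
time: 6.38
tcp_pos: [0.5038, 0.2484, 0.0926]
tool_rot: [0.705, 0.71, -0.0, -0.0]
force: [1.0, 0.4, -1.0]
grip_width: 0.0125
gripper_force: 20.0
```

Blade bottom is at about z = 39 mm, inside the slot with almost no force.

Emit:
arm_command --steps '[{"tx": 0,"ty": 0,"tz": 0.015,"wx": 0,"wy": 0,"wz": 0},{"tx": 0,"ty": 0,"tz": 0.03,"wx": 0,"wy": 0,"wz": 0},{"tx": 0,"ty": 0,"tz": 0.045,"wx": 0,"wy": 0,"wz": 0},{"tx": 0,"ty": 0,"tz": 0.06,"wx": 0,"wy": 0,"wz": 0},{"tx": 0,"ty": 0,"tz": 0.06,"wx": 0,"wy": 0,"wz": 0}]'

```text
time: 6.8
tcp_pos: [0.5034, 0.2484, 0.077]
tool_rot: [0.705, 0.71, -0.001, -0.0]
force: [1.3, -0.5, -0.4]
grip_width: 0.0124
gripper_force: 20.0
```

Emit:
arm_command --steps '[{"tx": 0,"ty": 0,"tz": 0.008,"wx": 0,"wy": 0,"wz": 0},{"tx": 0,"ty": 0,"tz": 0.016,"wx": 0,"wy": 0,"wz": 0},{"tx": 0,"ty": 0,"tz": 0.02,"wx": 0,"wy": 0,"wz": 0},{"tx": 0,"ty": 0,"tz": 0.02,"wx": 0,"wy": 0,"wz": 0}]'

```text
time: 7.13
tcp_pos: [0.5039, 0.2485, 0.0728]
tool_rot: [0.705, 0.71, -0.0, -0.0]
force: [1.0, -0.0, -0.4]
grip_width: 0.0126
gripper_force: 20.0
```

Emit:
arm_command --steps '[{"tx": 0,"ty": 0,"tz": 0.004,"wx": 0,"wy": 0,"wz": 0},{"tx": 0,"ty": 0,"tz": 0.007,"wx": 0,"wy": 0,"wz": 0},{"tx": 0,"ty": 0,"tz": 0.007,"wx": 0,"wy": 0,"wz": 0}]'

```text
time: 7.38
tcp_pos: [0.504, 0.2485, 0.0713]
tool_rot: [0.705, 0.71, -0.0, -0.0]
force: [0.3, 0.7, -1.5]
grip_width: 0.0126
gripper_force: 20.0
```

Emit:
arm_command --steps '[{"tx": 0,"ty": 0,"tz": 0.004,"wx": 0,"wy": 0,"wz": 0},{"tx": 0,"ty": 0,"tz": 0.007,"wx": 0,"wy": 0,"wz": 0},{"tx": 0,"ty": 0,"tz": 0.007,"wx": 0,"wy": 0,"wz": 0}]'

```text
time: 7.63
tcp_pos: [0.5042, 0.2486, 0.0697]
tool_rot: [0.705, 0.71, 0.0, 0.0]
force: [0.1, -0.4, 0.5]
grip_width: 0.013
gripper_force: 20.0
```

Emit:
arm_command --steps '[{"tx": 0,"ty": 0,"tz": 0.004,"wx": 0,"wy": 0,"wz": 0},{"tx": 0,"ty": 0,"tz": 0.007,"wx": 0,"wy": 0,"wz": 0},{"tx": 0,"ty": 0,"tz": 0.007,"wx": 0,"wy": 0,"wz": 0}]'

```text
time: 7.88
tcp_pos: [0.5056, 0.2489, 0.0695]
tool_rot: [0.705, 0.71, 0.001, 0.001]
force: [-0.5, -0.6, 7.6]
grip_width: 0.0128
gripper_force: 20.1
```

Floor contact came at the expected height, with 7.6 N. I'll release and lift.

Emit:
arm_command --steps '[{"tx": 0,"ty": 0,"tz": -0.004,"wx": 0,"wy": 0,"wz": 0},{"tx": 0,"ty": 0,"tz": -0.004,"wx": 0,"wy": 0,"wz": 0},{"tx": 0,"ty": 0,"tz": -0.004,"wx": 0,"wy": 0,"wz": 0},{"tx": 0,"ty": 0,"tz": -0.004,"wx": 0,"wy": 0,"wz": 0},{"tx": 0,"ty": 0,"tz": -0.004,"wx": 0,"wy": 0,"wz": 0}]' --fingers 0.45

```text
time: 8.3
tcp_pos: [0.5036, 0.2484, 0.0684]
tool_rot: [0.705, 0.71, -0.0, -0.0]
force: [0.9, 0.0, 0.3]
grip_width: 0.0394
gripper_force: 0.0
```

Emit:
arm_command --steps '[{"tx": 0,"ty": 0,"tz": -0.06,"wx": 0,"wy": 0,"wz": 0},{"tx": 0,"ty": 0,"tz": -0.14,"wx": 0,"wy": 0,"wz": 0},{"tx": 0,"ty": 0,"tz": -0.24,"wx": 0,"wy": 0,"wz": 0},{"tx": 0,"ty": 0,"tz": -0.3,"wx": 0,"wy": 0,"wz": 0},{"tx": 0,"ty": 0,"tz": -0.3,"wx": 0,"wy": 0,"wz": 0}]'

```text
time: 8.72
tcp_pos: [0.5063, 0.2492, 0.1475]
tool_rot: [0.705, 0.71, 0.003, 0.002]
force: [0.5, 0.3, -0.8]
grip_width: 0.0396
gripper_force: 0.0
```

```bash
python3 - <<'E'
from h import *
from bench import get_image
x=[.505,.1715,.008]
p=W(x,[-.008,-.035,.09])[0];print(p)
want(p[0],p[1],.145,.008);want(p[0],p[1],.061,.008)
t=get_image("top")[:,:,::-1];s=get_image("side")[:,:,::-1]
r=lambda a:cv2.resize(a,(400,400),interpolation=cv2.INTER_CUBIC)
cv2.imwrite("pics/c4.png",np.hstack([r(t[185:265,205:285]),r(s[130:210,230:310])]))
E
```

```text
[0.49728025 0.13643712 0.09      ]
t [-0.451 -0.039  0.009] w [ 0.012 -0.003 -0.002] pos [0.5063 0.2492 0.1475] F [ 0.5  0.3 -0.8] grip 0.0396 time 8.72
t [-0.451 -0.042  0.345] w [ 0.012 -0.003 -0.002] pos [0.5063 0.2492 0.1475] F [ 0.5  0.3 -0.8] grip 0.0396 time 8.72
```

View pics/c4.png

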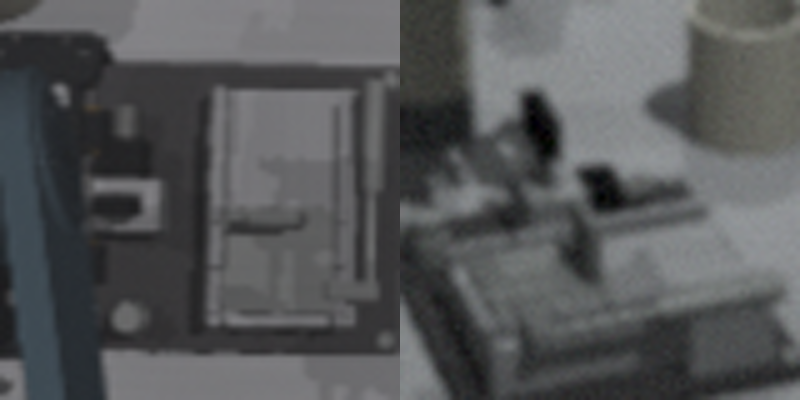

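The gauge is standing upright and seated in the slot: its grip is at crop (540,125), low over the block. The shutter tab is at crop top (265,217). I'm moving to the tab.

Emit:
arm_command --steps '[{"tx": -0.15,"ty": -0.01,"tz": 0,"wx": 0,"wy": 0,"wz": 0},{"tx": -0.3,"ty": -0.03,"tz": 0,"wx": 0,"wy": 0,"wz": 0},{"tx": -0.45,"ty": -0.04,"tz": 0,"wx": 0,"wy": 0,"wz": 0},{"tx": -0.45,"ty": -0.04,"tz": 0,"wx": 0,"wy": 0,"wz": 0},{"tx": -0.45,"ty": -0.04,"tz": 0.05,"wx": 0,"wy": 0,"wz": 0},{"tx": -0.45,"ty": -0.04,"tz": 0.12,"wx": 0,"wy": 0,"wz": 0},{"tx": -0.45,"ty": -0.04,"tz": 0.15,"wx": 0,"wy": 0,"wz": 0},{"tx": -0.45,"ty": -0.04,"tz": 0.15,"wx": 0,"wy": 0,"wz": 0}]'

```text
time: 9.48
tcp_pos: [0.4921, 0.136, 0.1031]
tool_rot: [0.705, 0.71, -0.002, -0.002]
force: [-0.7, 0.3, -0.1]
grip_width: 0.0396
gripper_force: 0.0
```

```bash
python3 - <<'E'
from h import *
want(.497,.1364,.062,.008)
E
```

```text
t [0.001 0.02  0.164] w [-0.012  0.    -0.002] pos [0.4921 0.136  0.1031] F [-0.7  0.3 -0.1] grip 0.0396 time 9.48
```

Emit:
arm_command --steps '[{"tx": 0,"ty": 0.018,"tz": 0,"wx": 0,"wy": 0,"wz": 0},{"tx": 0,"ty": 0.018,"tz": 0.05,"wx": 0,"wy": 0,"wz": 0},{"tx": 0,"ty": 0.018,"tz": 0.1,"wx": 0,"wy": 0,"wz": 0},{"tx": 0,"ty": 0.018,"tz": 0.14,"wx": 0,"wy": 0,"wz": 0},{"tx": 0,"ty": 0.018,"tz": 0.16,"wx": 0,"wy": 0,"wz": 0},{"tx": 0,"ty": 0.018,"tz": 0.16,"wx": 0,"wy": 0,"wz": 0},{"tx": 0,"ty": 0.018,"tz": 0.16,"wx": 0,"wy": 0,"wz": 0}]'

```text
time: 10.07
tcp_pos: [0.4995, 0.1361, 0.0665]
tool_rot: [0.705, 0.71, -0.0, -0.0]
force: [-0.8, 0.3, 0.1]
grip_width: 0.0397
gripper_force: 0.0
```

Emit:
arm_command --steps '[{"tx": 0,"ty": 0,"tz": 0,"wx": 0,"wy": 0,"wz": 0},{"tx": 0,"ty": 0,"tz": 0,"wx": 0,"wy": 0,"wz": 0},{"tx": 0,"ty": 0,"tz": 0,"wx": 0,"wy": 0,"wz": 0},{"tx": 0,"ty": 0,"tz": 0,"wx": 0,"wy": 0,"wz": 0},{"tx": 0,"ty": 0,"tz": 0,"wx": 0,"wy": 0,"wz": 0},{"tx": 0,"ty": 0,"tz": 0,"wx": 0,"wy": 0,"wz": 0},{"tx": 0,"ty": 0,"tz": 0,"wx": 0,"wy": 0,"wz": 0},{"tx": 0,"ty": 0,"tz": 0,"wx": 0,"wy": 0,"wz": 0}]' --fingers 0 --newtons 35

```text
time: 10.73
tcp_pos: [0.4993, 0.136, 0.0664]
tool_rot: [0.705, 0.71, -0.0, -0.0]
force: [0.1, 1.0, 1.2]
grip_width: 0.0003
gripper_force: 0.0
```

```bash
python3 - <<'E'
from h import *
want(.497,.1364,.062,.008)
E
```

```text
t [ 0.002 -0.009  0.018] w [-0.    -0.    -0.002] pos [0.4993 0.136  0.0664] F [0.1 1.  1.2] grip 0.0003 time 10.73
```

The fingers closed on nothing, so I need a look.

```bash
python3 - <<'E'
from h import *
from bench import get_image
t=get_image("top")[:,:,::-1];s=get_image("side")[:,:,::-1]
r=lambda a:cv2.resize(a,(400,400),interpolation=cv2.INTER_CUBIC)
cv2.imwrite("pics/c5.png",np.hstack([r(t[185:265,205:285]),r(s[130:210,230:310])]))
x=[.505,.1715,.008]
for n in("top","side"):print(proj(n,W(x,[[-.008,-.035,.09],[-.008,-.017,.09],[-.008,-.053,.09],[-.008,-.035,.05]])).round(1).tolist(),proj(n,[.4993,.136,.0664]))
E
```

```text
[[259.5, 228.4], [254.0, 228.3], [265.0, 228.5], [261.0, 228.5]] [[260.52143725 227.86784374]]
[[267.4, 171.9], [265.5, 168.8], [269.4, 175.1], [267.8, 183.8]] [[268.37002969 178.93304726]]
```

View pics/c5.png

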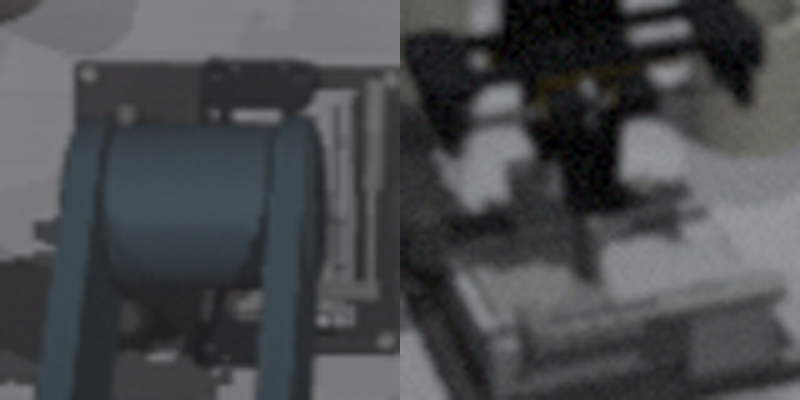

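```bash
python3 - <<'E'
from h import *
print(proj("side",[[.4712,-.2893,.1807],[.4712-.022,-.2893,.1807],[.4712+.022,-.2893,.1807]]).round(1).tolist())
print(proj("side",[[.5063-.0198,.2492,.1475],[.5063-.0198,.2492,.1675]]).round(1).tolist())
for z in(.066,.08,.09,.1):print(z,proj("side",[[.4993,.136,z]]).round(1).tolist())
c=cv2.imread("pics/c5.png")[60:300,500:680]
a=cv2.imread("pics/c4.png")[60:300,500:680]
o=np.hstack([cv2.resize(v,(400,533),interpolation=cv2.INTER_CUBIC) for v in(a,c)])
cv2.imwrite("pics/c6.png",cv2.convertScaleAbs(o,alpha=2,beta=10))
E
```

```text
[[315.9, 238.9], [305.8, 241.2], [325.8, 236.6]]
[[251.8, 136.7], [251.5, 130.5]]
0.066 [[268.4, 179.1]]
0.08 [[268.2, 174.9]]
0.09 [[268.1, 171.8]]
0.1 [[268.0, 168.8]]
```

View pics/c6.png

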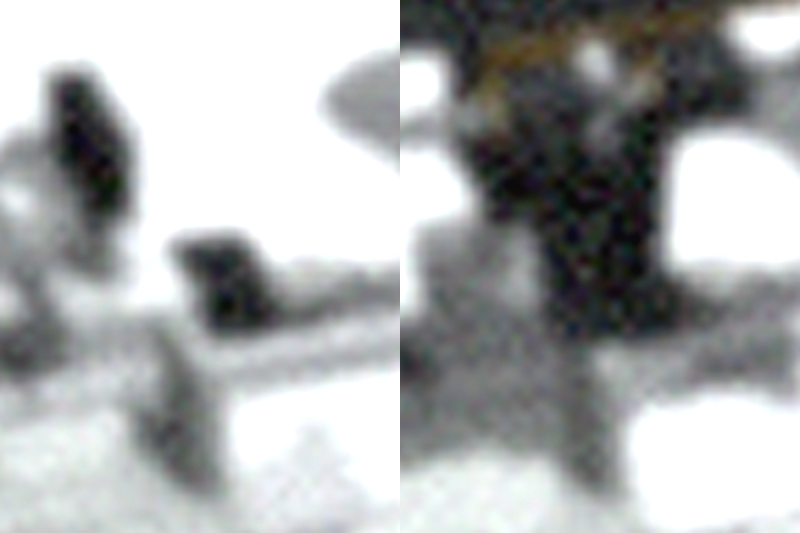

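The fingertips end at side row ≈172, level with the tab's top (z≈0.09). So the real tips sit about 20 mm higher than the reported TCP, which the earlier pictures also show. I'll open, go lower in small steps while watching the force, and grip again.

Emit:
arm_command --steps '[{"tx": 0,"ty": 0,"tz": 0,"wx": 0,"wy": 0,"wz": 0},{"tx": 0,"ty": 0,"tz": 0,"wx": 0,"wy": 0,"wz": 0},{"tx": 0,"ty": 0,"tz": 0,"wx": 0,"wy": 0,"wz": 0},{"tx": 0,"ty": 0,"tz": 0,"wx": 0,"wy": 0,"wz": 0},{"tx": 0,"ty": 0,"tz": 0,"wx": 0,"wy": 0,"wz": 0},{"tx": 0,"ty": 0,"tz": 0.01,"wx": 0,"wy": 0,"wz": 0},{"tx": 0,"ty": 0,"tz": 0.025,"wx": 0,"wy": 0,"wz": 0},{"tx": 0,"ty": 0,"tz": 0.025,"wx": 0,"wy": 0,"wz": 0}]' --fingers 0.45

```text
time: 11.5
tcp_pos: [0.4987, 0.136, 0.0593]
tool_rot: [0.705, 0.71, -0.0, -0.0]
force: [-0.2, -0.1, -0.4]
grip_width: 0.0395
gripper_force: 0.0
```

Emit:
arm_command --steps '[{"tx": 0,"ty": 0,"tz": 0.008,"wx": 0,"wy": 0,"wz": 0},{"tx": 0,"ty": 0,"tz": 0.016,"wx": 0,"wy": 0,"wz": 0},{"tx": 0,"ty": 0,"tz": 0.016,"wx": 0,"wy": 0,"wz": 0}]'

```text
time: 11.75
tcp_pos: [0.4989, 0.136, 0.0556]
tool_rot: [0.705, 0.71, -0.0, -0.0]
force: [-0.4, -0.5, 0.1]
grip_width: 0.0399
gripper_force: 0.0
```

Emit:
arm_command --steps '[{"tx": 0,"ty": 0,"tz": 0.008,"wx": 0,"wy": 0,"wz": 0},{"tx": 0,"ty": 0,"tz": 0.012,"wx": 0,"wy": 0,"wz": 0},{"tx": 0,"ty": 0,"tz": 0.012,"wx": 0,"wy": 0,"wz": 0}]'

```text
time: 12.0
tcp_pos: [0.4991, 0.136, 0.0529]
tool_rot: [0.705, 0.71, -0.0, -0.0]
force: [-1.4, -0.3, -0.3]
grip_width: 0.0397
gripper_force: 0.0
```

Emit:
arm_command --steps '[{"tx": 0,"ty": 0,"tz": 0.006,"wx": 0,"wy": 0,"wz": 0},{"tx": 0,"ty": 0,"tz": 0.012,"wx": 0,"wy": 0,"wz": 0},{"tx": 0,"ty": 0,"tz": 0.012,"wx": 0,"wy": 0,"wz": 0}]'

```text
time: 12.25
tcp_pos: [0.4991, 0.136, 0.0498]
tool_rot: [0.705, 0.71, -0.0, -0.0]
force: [-0.7, 0.3, -0.3]
grip_width: 0.0395
gripper_force: 0.0
```

Emit:
arm_command --steps '[{"tx": 0,"ty": 0,"tz": 0.006,"wx": 0,"wy": 0,"wz": 0},{"tx": 0,"ty": 0,"tz": 0.012,"wx": 0,"wy": 0,"wz": 0},{"tx": 0,"ty": 0,"tz": 0.012,"wx": 0,"wy": 0,"wz": 0}]'

```text
time: 12.5
tcp_pos: [0.4991, 0.136, 0.0468]
tool_rot: [0.705, 0.71, -0.0, -0.0]
force: [-1.1, -0.0, 0.1]
grip_width: 0.0396
gripper_force: 0.0
```

The reported tip is now below the plate's surface with no contact, which confirms the offset. Closing.

Emit:
arm_command --steps '[{"tx": 0,"ty": 0,"tz": 0,"wx": 0,"wy": 0,"wz": 0},{"tx": 0,"ty": 0,"tz": 0,"wx": 0,"wy": 0,"wz": 0},{"tx": 0,"ty": 0,"tz": 0,"wx": 0,"wy": 0,"wz": 0},{"tx": 0,"ty": 0,"tz": 0,"wx": 0,"wy": 0,"wz": 0},{"tx": 0,"ty": 0,"tz": 0,"wx": 0,"wy": 0,"wz": 0},{"tx": 0,"ty": 0,"tz": 0,"wx": 0,"wy": 0,"wz": 0},{"tx": 0,"ty": 0,"tz": 0,"wx": 0,"wy": 0,"wz": 0},{"tx": 0,"ty": 0,"tz": 0,"wx": 0,"wy": 0,"wz": 0}]' --fingers 0 --newtons 35

```text
time: 13.17
tcp_pos: [0.4987, 0.136, 0.0471]
tool_rot: [0.705, 0.71, -0.0, -0.0]
force: [-4.5, -1.1, 4.2]
grip_width: 0.0071
gripper_force: 35.0
```

Emit:
arm_command --steps '[{"tx": 0,"ty": 0,"tz": 0,"wx": 0,"wy": 0,"wz": 0},{"tx": 0,"ty": 0,"tz": 0,"wx": 0,"wy": 0,"wz": 0},{"tx": 0,"ty": 0,"tz": 0,"wx": 0,"wy": 0,"wz": 0}]'

```text
time: 13.42
tcp_pos: [0.4991, 0.136, 0.0471]
tool_rot: [0.705, 0.71, -0.0, -0.0]
force: [-4.9, -0.6, 5.2]
grip_width: 0.0079
gripper_force: 35.0
```

The tab is gripped (7.9 mm) and the spring is felt at −4.9 N in x. I'll find the shut stop by easing back.

Emit:
arm_command --steps '[{"tx": 0,"ty": -0.004,"tz": 0,"wx": 0,"wy": 0,"wz": 0},{"tx": 0,"ty": -0.004,"tz": 0,"wx": 0,"wy": 0,"wz": 0},{"tx": 0,"ty": -0.004,"tz": 0,"wx": 0,"wy": 0,"wz": 0}]'

```text
time: 13.67
tcp_pos: [0.4982, 0.136, 0.0471]
tool_rot: [0.705, 0.71, -0.0, -0.0]
force: [-4.7, -0.7, 4.0]
grip_width: 0.0078
gripper_force: 35.0
```

Emit:
arm_command --steps '[{"tx": 0,"ty": -0.004,"tz": 0,"wx": 0,"wy": 0,"wz": 0},{"tx": 0,"ty": -0.004,"tz": 0,"wx": 0,"wy": 0,"wz": 0},{"tx": 0,"ty": -0.004,"tz": 0,"wx": 0,"wy": 0,"wz": 0}]'

```text
time: 13.92
tcp_pos: [0.4981, 0.136, 0.0472]
tool_rot: [0.705, 0.709, 0.001, 0.001]
force: [0.9, 0.7, -1.1]
grip_width: 0.0074
gripper_force: 35.0
```

Emit:
arm_command --steps '[{"tx": 0,"ty": -0.004,"tz": 0,"wx": 0,"wy": 0,"wz": 0},{"tx": 0,"ty": -0.004,"tz": 0,"wx": 0,"wy": 0,"wz": 0},{"tx": 0,"ty": -0.004,"tz": 0,"wx": 0,"wy": 0,"wz": 0}]'

```text
time: 14.17
tcp_pos: [0.4981, 0.136, 0.0472]
tool_rot: [0.705, 0.709, 0.001, 0.001]
force: [5.9, 1.2, -6.1]
grip_width: 0.0079
gripper_force: 35.0
```

The stop is at TCP x = 0.4981, so half travel is at x ≈ 0.528.

Emit:
arm_command --steps '[{"tx": 0,"ty": 0.016,"tz": 0,"wx": 0,"wy": 0,"wz": 0},{"tx": 0,"ty": 0.032,"tz": 0,"wx": 0,"wy": 0,"wz": 0},{"tx": 0,"ty": 0.05,"tz": 0,"wx": 0,"wy": 0,"wz": 0},{"tx": 0,"ty": 0.07,"tz": 0,"wx": 0,"wy": 0,"wz": 0},{"tx": 0,"ty": 0.09,"tz": 0,"wx": 0,"wy": 0,"wz": 0},{"tx": 0,"ty": 0.11,"tz": 0,"wx": 0,"wy": 0,"wz": 0},{"tx": 0,"ty": 0.124,"tz": 0,"wx": 0,"wy": 0,"wz": 0},{"tx": 0,"ty": 0.124,"tz": 0,"wx": 0,"wy": 0,"wz": 0}]'

```text
time: 14.83
tcp_pos: [0.5264, 0.1362, 0.0471]
tool_rot: [0.705, 0.71, -0.001, -0.001]
force: [-7.5, 0.1, 8.2]
grip_width: 0.0073
gripper_force: 35.0
```

Emit:
arm_command --steps '[{"tx": 0,"ty": 0,"tz": 0,"wx": 0,"wy": 0,"wz": 0},{"tx": 0,"ty": 0,"tz": 0,"wx": 0,"wy": 0,"wz": 0},{"tx": 0,"ty": 0,"tz": 0,"wx": 0,"wy": 0,"wz": 0}]'

```text
time: 15.08
tcp_pos: [0.5259, 0.1362, 0.0471]
tool_rot: [0.705, 0.71, -0.001, -0.001]
force: [-8.3, -0.3, 7.4]
grip_width: 0.0074
gripper_force: 35.0
```

Emit:
arm_command --steps '[{"tx": 0,"ty": 0.004,"tz": 0,"wx": 0,"wy": 0,"wz": 0},{"tx": 0,"ty": 0.008,"tz": 0,"wx": 0,"wy": 0,"wz": 0},{"tx": 0,"ty": 0.008,"tz": 0,"wx": 0,"wy": 0,"wz": 0},{"tx": 0,"ty": 0.008,"tz": 0,"wx": 0,"wy": 0,"wz": 0}]'

```text
time: 15.42
tcp_pos: [0.5278, 0.1362, 0.0471]
tool_rot: [0.705, 0.71, -0.001, -0.001]
force: [-8.6, -0.5, 8.8]
grip_width: 0.0078
gripper_force: 35.0
```

```bash
python3 - <<'E'
from h import *
from bench import get_image
want(.5281,.1364,.047,.008)
s=get_image("side")[:,:,::-1].astype(float)
for i in range(4): s+=get_image("side")[:,:,::-1]
s=(s/5).astype(np.uint8)
x=[.5045,.1713,.006]
print("tab mid .02/.03/.04",[proj("side",W(x,[[-.008+o,-.053,.07]])).round(1).tolist() for o in(0,.02,.03,.04)])
print("trailing edge ends .03",proj("side",W(x,[[-.04,-.072,.05],[-.04,.002,.05],[-.04,-.077,.055],[-.04,.007,.055],[-.08,-.077,.055],[.08,-.077,.055]])).round(1).tolist())
cv2.imwrite("pics/c7.png",cv2.convertScaleAbs(cv2.resize(s[140:212,225:321],(800,600),interpolation=cv2.INTER_CUBIC),alpha=1.3))
E
```

```text
t [0.001 0.001 0.   ] w [-0.007  0.    -0.002] pos [0.5278 0.1362 0.0471] F [-8.6 -0.5  8.8] grip 0.0078 time 15.42
tab mid .02/.03/.04 [[[269.4, 181.2]], [[276.1, 179.9]], [[279.5, 179.2]], [[282.8, 178.6]]]
trailing edge ends .03 [[260.7, 192.8], [253.2, 179.4], [261.1, 192.2], [252.7, 177.1], [247.2, 195.0], [301.6, 184.2]]
```

View pics/c7.png

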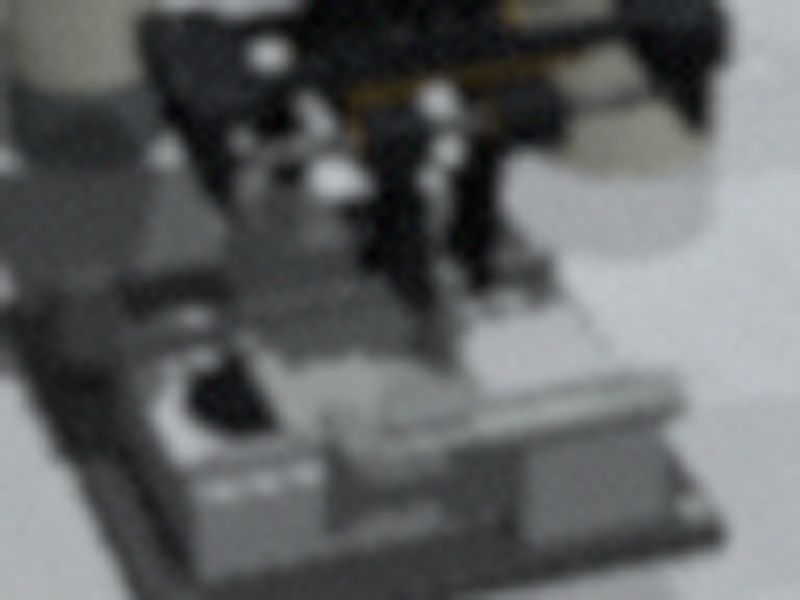

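The picture shows the bore half covered. The shutter's trailing edge runs from about (240,345) to (285,430), on the predicted half-travel line. The fingers straddle the tab, and TCP travel gives an opening of about 29.7 mm. Handing in.

```bash
python3 -c "
from bench import hand_in
print(hand_in())"
```

```text
the job is handed in; nothing more can be done
None
```

The job is handed in: the wide gauge is released, standing on the slot's floor, and the gripper holds the shutter at about 29.7 mm of its 30 mm half travel against the spring; the first grip on the tab closed above it and was redone lower, and the gauge's seating was last seen in a picture before the shutter was moved.

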